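# Rinse the tall tumbler at the tea stall

### The arm

A 6-joint arm with a two-finger parallel gripper is mounted at the origin on the work surface. World frame = base frame: x ahead of the robot, y to its left, z up, the work surface at z = 0. Lengths are in m, angles in rad, forces in N, time in s.
With the tool pointing down it reaches from about 0.425 to 1.125 m from the base axis. Payload 14.9 kg.
Tool frame: the origin (TCP) lies between the finger pads; the fingertips stand 25 mm ahead of it and the grasp point (between the pads) lies 6 mm ahead of it; z points along the fingers, y is the direction in which the jaws open and shut (so a half turn about z gives the same grasp; the last joint's range is limited). The gripper opens to 91 mm and grips with 3 to 60 N. Pads are 32 mm wide; open, the fingers measure 118 mm over their backs; the gripper's body (76 mm by 178 mm) begins 60 mm behind the grasp point.
Start: joints at [-1.359, 0.379, 1.734, -0, 1.028, -0.033], TCP at [0.17, -0.679, 0.208] pointing down, gripper open.
Joint ranges: [-2.77, 2.77], [-0.74, 2.19], [0, 2.66], [-1.06, 4.2], [0.31, 2.87], [-3.08, 3.08]. Speed limits (rad/s): [1.89, 1.89, 2.39, 3.14, 3.14, 3.14].

### API

Orientations are given as a 3x3 rotation matrix whose columns are the frame's x, y, z axes.
In Python, from plant import r gives the robot as it stands. The module is installed in compiled form; this text tells all that it offers. Calls block until the motion is done:
- r.move_pose(position, orientation): joint-space move of the TCP to a pose.
- r.movel(position, frame=None, vel=0.15, guard=None): straight line of the TCP; frame=None keeps the orientation; vel is the mean speed in m/s. With guard (N) it stops when the force on the tool has changed by that much, and returns True; else False.
- r.move_j(angles): joint-space move.
- r.grip(opening, newtons=None): finger opening in m; newtons is the grip in N (None keeps the last); returns when the fingers have stopped.
- r.wait(seconds).
- r.inverse_kinematics(position, orientation): joint angles nearest the present ones, or None.
- r.sense(): the state.
- r.grab_frame(name): name is "scene" or "top" or "wrist"; returns the picture (480x640x3 uint8, red, green, blue); there is no depth.
- r.camera_info(name): a dict with "fov_y" (degrees; the focal length in pixels is half the picture's height over the tangent of half this angle, whatever the lens; pixels are square), "cx", "cy" (the principal point, pixels), "R" (3x3) and "t" (3): a world point X has camera coordinates R X + t; the wrist camera has in their place "tool_from_camera" (4x4, takes a point from camera to tool coordinates, whose origin is the TCP and whose axes are the flange's). Camera axes: x right, y down, z forward; pixel columns grow to the right and rows downward; lengths in m; the calibration is good to about 2 mm. A picture is of the moment at which its call begins: read the wrist's pose just before it. camera_info takes no time and is no camera call.
A pose or a line that the arm cannot do raises r.PlanningError and nothing moves.
- r.job_done(): hands the job in, once; it reports no verdict.
The state is a dict: "t": time; "q": joint angles; "joint_velocities": joint speeds; "joint_torque": joint torques, N m; "tcp_pos": TCP position; "orientation": TCP orientation; "ft_force": force on the tool from outside, world axes, zero at the start; "ft_torque": the same for the moment, N m; "gripper_width": finger opening in m.
Only numpy, scipy, OpenCV 4.12 (cv2) and the standard library are available. Lean on these libraries where they do the work, as an engineer would, in place of code of your own. Each camera call takes 0.05 s, during which the arm holds its last target.

### The job

Rinse the tall steel tumbler: it stands mouth-down, so lift it straight up, press its mouth down onto the round sprung pad of the glass rinser until the pad is fully down, and hold it there for a second. Then set it gently, still mouth-down, in the drain tray and let go of it.

Things in the scene. Friction and masses are not known exactly. Their poses are not given: they have to be found in the camera images.
- tumbler: tall plain stainless steel tumbler standing mouth-down on the table: 125 mm tall, straight wall 52 mm in diameter, the rim at the bottom flaring to 56 mm over the lowest 12 mm; 0.11 to 0.23 kg. Origin at the centre of the mouth, z up. Beside it, 95 mm or more between centres, stand a short steel cup (70 mm tall, also mouth-down) and a lidded steel canister (68 mm across, 112 mm tall), not needed.
- rinser_pad_top (a point): centre of the upper face of the glass rinser's pad, a flat white disc 84 mm in diameter with a dark six-armed star, on a fixed square steel box (140 x 140 mm, top 26 mm above the table). Its face is 48 mm above the table at rest and moves down with the pad to 36 mm. z up.
- rinser_pad (a joint): travel of the rinser pad in m: 0 at rest (up), grows as it is pressed, 0.012 fully down against a hard stop. The spring resists with about 4 N at first and 10 N fully down, and returns the pad by itself; the weight of the tumbler does not press it.
- drain_tray: fixed aluminium drain tray with thin dark ribs, 220 mm along its x, 160 mm along its y, walls 4 mm thick and 18 mm high, floor 8 mm above the table, empty. Origin at the centre of its underside, z up.
Things that resemble listed ones, but are neither listed nor needed, are in the scene too. What is shaped like the tumbler but red is not meant. Leave any blue look-alike of the part that bears rinser_pad_top alone.

How it is judged:
By the outcome, as a careful person would: the job done as asked, in the order asked, and still so for the second after the job is handed in, with the robot touching nothing.
It also fails if it takes over 45 s, if anything falls off the work surface, if the arm or the gripper's body presses on something with over 40 N, if the wrist force passes 120 N, or if a joint passes its speed limit or range.

## Working session

There is one attempt and no reset: what is moved stays moved. The work goes in short steps, each a Python script; the robot and the scene stay as the last script left them, time stands still between calls to the robot, and variables do not carry over. Pictures are saved under pics/ and viewed, and the job is handed in when it is done.

```bash
mkdir -p pics
python3 - <<'E'
from plant import r
import cv2
for n in("scene","top"):
    im=r.grab_frame(n); cv2.imwrite(f"pics/{n}0.png",im[:,:,::-1]); 
    c=r.camera_info(n); print(n,c)
print(r.camera_info("wrist")); print(r.sense())
E
```

```text
scene {'fov_y': 46.09025587780376, 'cx': 315.53341613684245, 'cy': 234.61930277451478, 'R': array([[-3.04655008e-01,  9.52462471e-01,  7.53068083e-04],
       [ 7.38138680e-01,  2.36600854e-01, -6.31800067e-01],
       [-6.01944030e-01, -1.91925186e-01, -7.75131026e-01]]), 't': array([ 0.10733587, -0.26498861,  1.51691344])}
top {'fov_y': 57.7269563388711, 'cx': 315.476186558712, 'cy': 246.23617272706312, 'R': array([[ 0.01707339, -0.99975609,  0.01400897],
       [-0.99701742, -0.01807796, -0.0750297 ],
       [ 0.07526466, -0.01268618, -0.99708289]]), 't': array([-0.00638444,  0.42805818,  0.79336727])}
{'fov_y': 60.62262913627261, 'cx': 317.8086199751735, 'cy': 237.947305971828, 'tool_from_camera': array([[-5.96497242e-04, -9.60609513e-01, -2.77901076e-01,
         7.78617810e-02],
       [ 9.99999765e-01, -6.67222117e-04,  1.59923131e-04,
        -1.65315984e-03],
       [-3.39045426e-04, -2.77900915e-01,  9.60609685e-01,
        -1.77980521e-01],
       [ 0.00000000e+00,  0.00000000e+00,  0.00000000e+00,
         1.00000000e+00]])}
{'t': 0.1, 'q': array([-1.35929794e+00,  3.79336849e-01,  1.73472364e+00, -6.11409224e-06,
        1.02849935e+00, -3.32922366e-02]), 'joint_velocities': array([-0.00034275, -0.00135443, -0.00284534, -0.00092806, -0.00068266,
        0.00030418]), 'joint_torque': array([ 6.77522030e-05, -7.65035391e+01, -4.35293519e+01,  6.52129040e-02,
        3.97984427e-02, -3.20622496e-05]), 'tcp_pos': array([ 0.16956973, -0.67877878,  0.2071667 ]), 'orientation': array([[ 9.70187327e-01,  2.42356159e-01, -2.08155766e-04],
       [ 2.42356247e-01, -9.70186867e-01,  9.44530308e-04],
       [ 2.69627471e-05, -9.66819185e-04, -9.99999532e-01]]), 'ft_force': array([ 0.28185445, -0.41653568, -0.10672469]), 'ft_torque': array([ 0.0007424 , -0.01779864, -0.03331018]), 'gripper_width': 0.09101174566086787}
```

View pics/scene0.png

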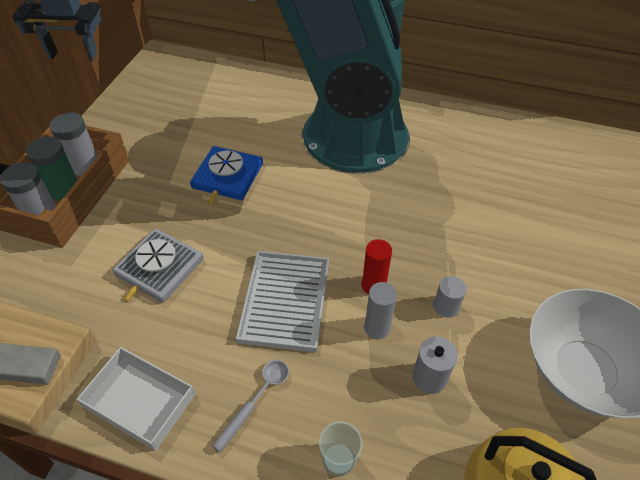

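View pics/top0.png

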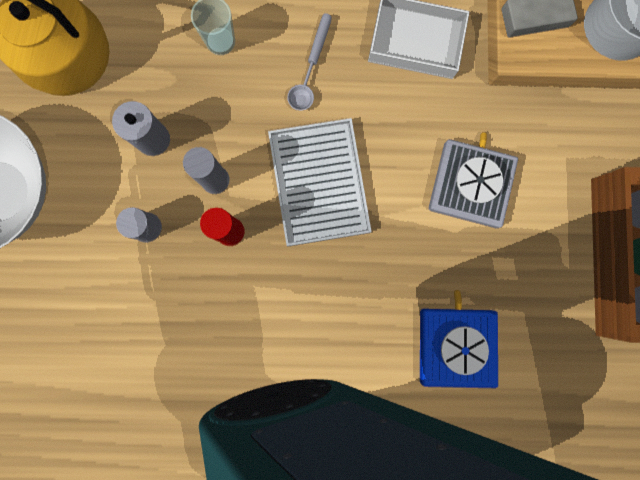

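The scene view shows these candidates, with top-view pixels in brackets:
- **Tall grey tumbler:** (380,311) [205,168]. This is the one I want.
- **Red look-alike:** (376,266) [220,225].
- **Short cup:** (450,297) [138,224].
- **Knobbed canister:** (435,365) [140,127].
- **Steel rinser:** (155,255) [480,180]. This is the right one; the blue look-alike is at (225,162) [465,350].
- **Ribbed tray:** (285,300) [320,180]. The plain white dish at (135,398) is not it.

Next I'll take close crops and measure.

```bash
cat > h.py <<'E'
import numpy as np
from plant import r
def cam(n):
    c=r.camera_info(n); f=240/np.tan(np.radians(c["fov_y"]/2)); return f,c["cx"],c["cy"],np.array(c["R"]),np.array(c["t"])
def ray(n,uv):
    f,cx,cy,R,t=cam(n); return -R.T@t, R.T@np.array([(uv[0]-cx)/f,(uv[1]-cy)/f,1])
def onz(n,uv,z):
    o,d=ray(n,uv); return o+d*(z-o[2])/d[2]
def proj(n,X):
    f,cx,cy,R,t=cam(n); p=R@np.array(X)+t; return np.array([f*p[0]/p[2]+cx,f*p[1]/p[2]+cy])
E
python3 - <<'E'
import cv2,numpy as np
from h import *
t=cv2.imread("pics/top0.png"); s=cv2.imread("pics/scene0.png")
a=cv2.resize(t[130:210,160:260],None,fx=4,fy=4,interpolation=2)
b=cv2.resize(s[230:350,330:480],None,fx=2.67,fy=2.67,interpolation=2)
cv2.imwrite("pics/crop1.png",np.hstack([a,b[:320,:400]]))
c=cv2.resize(t[110:250,260:530],None,fx=2.9,fy=2.9,interpolation=2)
cv2.imwrite("pics/crop2.png",c)
for uv in[(200,162)]: print(onz("top",uv,.125))
print(onz("scene",(382,293),.125))
print("pad",onz("top",(480,180),.048),onz("scene",(155,254),.048))
print([onz("top",p,.018) for p in[(269,130),(352,120),(371,233),(288,245)]])
hsv=cv2.cvtColor(t,cv2.COLOR_BGR2HSV); print(hsv[162,200],hsv[180,215],hsv[150,180])
E
```

```text
[0.55381422 0.19262972 0.125     ]
[0.55129312 0.19355012 0.125     ]
pad [ 0.55173294 -0.29516353  0.048     ] [ 0.55115392 -0.29638109  0.048     ]
[array([0.64663964, 0.09276828, 0.018     ]), array([ 0.66951847, -0.06405642,  0.018     ]), array([ 0.45455505, -0.10180467,  0.018     ]), array([0.42933693, 0.05213971, 0.018     ])]
[117  18 141] [120  27  66] [ 17 117 175]
```

View pics/crop1.png

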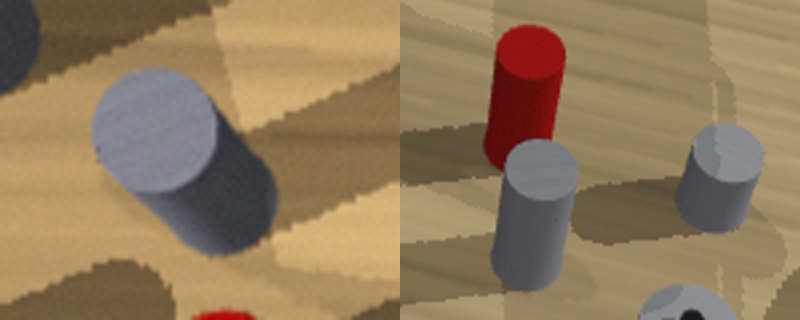

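View pics/crop2.png

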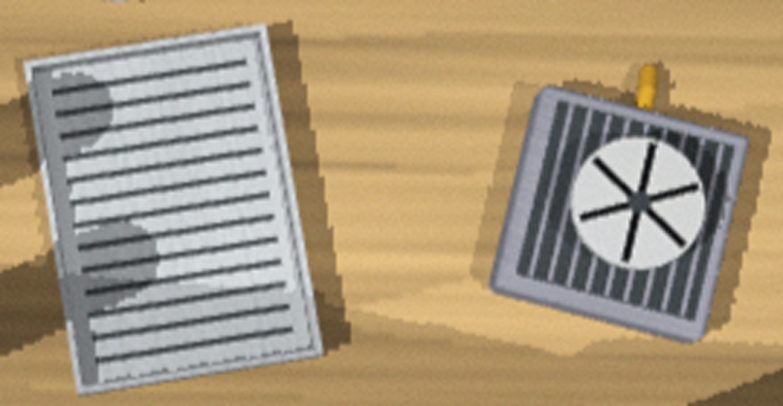

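Run:
```python
import cv2,numpy as np
from h import *
def seg(img,roi,f,minA=100):
    x0,y0,x1,y1=roi; h=cv2.cvtColor(img[y0:y1,x0:x1],cv2.COLOR_BGR2HSV).astype(int)
    m=f(h).astype(np.uint8)*255; m=cv2.morphologyEx(m,cv2.MORPH_CLOSE,np.ones((5,5)))
    cs,_=cv2.findContours(m,0,2); c=max(cs,key=cv2.contourArea); c=cv2.convexHull(c)+np.array([x0,y0]); return c
t=cv2.imread("pics/top0.png"); s=cv2.imread("pics/scene0.png")
def diam(n,c,z):
    P=np.array([onz(n,p,z)[:2] for p in c[:,0]]); ce,rr=cv2.minEnclosingCircle(P.astype(np.float32)); return ce,2*rr
for nm,n,i,roi,f,z in[("tumT","top",t,(175,140,235,205),lambda h:(h[...,1]<50)&(h[...,2]>115),.125),
 ("tumS","scene",s,(358,275,402,345),lambda h:(h[...,1]<60)&(h[...,2]>138),.125),
 ("padT","top",t,(445,145,515,215),lambda h:(h[...,1]<40)&(h[...,2]>200),.048),
 ("padS","scene",s,(125,230,190,285),lambda h:(h[...,1]<40)&(h[...,2]>200),.048)]:
    c=seg(i,roi,f); e=cv2.fitEllipse(c); print(nm,e,onz(n,e[0],z),diam(n,c,z))
c=seg(t,(255,105,385,255),lambda h:(h[...,1]<60)&(h[...,2]>100)); e=cv2.minAreaRect(c); b=cv2.boxPoints(e)
P=np.array([onz("top",p,.018) for p in b]); print(b,P,P.mean(0),np.linalg.norm(np.diff(P,axis=0),axis=1))
c=seg(s,(230,245,340,358),lambda h:(h[...,1]<60)&(h[...,2]>100)); q=cv2.approxPolyDP(c,6,True)[:,0]
P=np.array([onz("scene",p,.018) for p in q]);print(q,P,P.mean(0))
for nm,uv,z in[("cup",(133,222),.07),("can",(131,119),.112),("red",(216,222),.125)]: print(nm,onz("top",uv,z))
```

```text
tumT ((199.92247009277344, 166.56861877441406), (30.98682975769043, 42.860687255859375), 160.12783813476562) [0.5462624  0.19247648 0.125     ] ((0.5440230369567871, 0.1922965943813324), 0.07167714089155197)Traceback (most recent call last):
  File "<stdin>", line 14, in <module>
cv2.error: OpenCV(4.12.0) /io/opencv/modules/imgproc/src/shapedescr.cpp:361: error: (-201:Incorrect size of input array) There should be at least 5 points to fit the ellipse in function 'fitEllipseNoDirect'
```

Run:
```python
import cv2,numpy as np
from h import *
def seg(img,roi,f,cl=5):
    x0,y0,x1,y1=roi; h=cv2.cvtColor(img[y0:y1,x0:x1],cv2.COLOR_BGR2HSV).astype(int)
    m=f(h).astype(np.uint8)*255; m=cv2.morphologyEx(m,cv2.MORPH_CLOSE,np.ones((cl,cl)))
    cs,_=cv2.findContours(m,0,2); c=max(cs,key=cv2.contourArea); c=cv2.convexHull(c)+np.array([x0,y0]); return c
t=cv2.imread("pics/top0.png"); s=cv2.imread("pics/scene0.png")
print(cv2.cvtColor(t,cv2.COLOR_BGR2HSV)[150:190:3,200,1:].tolist()); print(cv2.cvtColor(s,cv2.COLOR_BGR2HSV)[280:340:4,380,1:].tolist())
def diam(n,c,z):
    P=np.array([onz(n,p,z)[:2] for p in c[:,0]]); ce,rr=cv2.minEnclosingCircle(P.astype(np.float32)); return ce,2*rr
for nm,n,i,roi,f,z in[("tumT","top",t,(175,140,235,205),lambda h:(h[...,1]<50)&(h[...,2]>128),.125),
 ("tumS","scene",s,(358,275,402,345),lambda h:(h[...,1]<70)&(h[...,2]>128),.125),
 ("padT","top",t,(445,145,515,215),lambda h:(h[...,1]<40)&(h[...,2]>195),.048),
 ("padS","scene",s,(125,230,190,285),lambda h:(h[...,1]<40)&(h[...,2]>195),.048)]:
    try: c=seg(i,roi,f,3 if z>.1 else 7); e=cv2.fitEllipse(c); print(nm,e,onz(n,e[0],z),diam(n,c,z))
    except Exception as x: print(nm,x)
c=seg(t,(255,105,385,255),lambda h:(h[...,1]<60)&(h[...,2]>100)); e=cv2.minAreaRect(c); b=cv2.boxPoints(e)
P=np.array([onz("top",p,.018) for p in b]); print(b,P,P.mean(0),np.linalg.norm(np.diff(P,axis=0),axis=1))
c=seg(s,(230,245,340,358),lambda h:(h[...,1]<60)&(h[...,2]>100)); q=cv2.approxPolyDP(c,6,True)[:,0]
P=np.array([onz("scene",p,.018) for p in q]);print(q,P,P.mean(0))
for nm,uv,z in[("cup",(133,222),.07),("can",(131,119),.112),("red",(216,222),.125)]: print(nm,onz("top",uv,z))
```

```text
[[17, 147], [16, 143], [22, 142], [18, 141], [18, 141], [18, 142], [23, 146], [18, 138], [17, 146], [19, 136], [26, 100], [20, 112], [115, 173], [115, 187]]
[[222, 107], [10, 125], [12, 126], [8, 123], [10, 128], [10, 127], [11, 115], [9, 81], [9, 82], [9, 82], [6, 81], [9, 82], [9, 83], [9, 85], [11, 90]]
tumT ((197.9434051513672, 162.10169982910156), (30.34014129638672, 31.420486450195312), 46.23782730102539) [0.55357644 0.19595421 0.125     ] ((0.5532932877540588, 0.1959092617034912), 0.051934074610471725)
tumS OpenCV(4.12.0) /io/opencv/modules/imgproc/src/shapedescr.cpp:361: error: (-201:Incorrect size of input array) There should be at least 5 points to fit the ellipse in function 'fitEllipseNoDirect'

padT ((479.52117919921875, 179.6209716796875), (43.926273345947266, 45.215087890625), 107.82406616210938) [ 0.55241384 -0.29429725  0.048     ] ((0.5526596903800964, -0.29433393478393555), 0.08302678912878036)
padS max() iterable argument is empty
[[266.94595 130.67569]
 [352.0811  116.48648]
 [371.35135 232.1081 ]
 [286.21622 246.2973 ]] [[ 0.64524829  0.09661042  0.018     ]
 [ 0.67636452 -0.06413688  0.018     ]
 [ 0.45623717 -0.10244774  0.018     ]
 [ 0.42686621  0.05538944  0.018     ]] [ 0.55117905 -0.00364619  0.018     ] [0.16373122 0.22343628 0.16054666]
[[257 251]
 [328 258]
 [316 351]
 [236 341]] [[ 0.45639775 -0.10266147  0.018     ]
 [ 0.42695281  0.05253057  0.018     ]
 [ 0.6493092   0.09593071  0.018     ]
 [ 0.67655376 -0.06019157  0.018     ]] [ 0.55230338 -0.00359794  0.018     ]
cup [0.46039904 0.31860109 0.07      ]
can [0.6277146  0.31313113 0.112     ]
red [0.4561055  0.16334363 0.125     ]
```

Tumbler (0.553, 0.195): its top measures 51.9 mm across against 52 given. Pad (0.552, -0.295): 83 mm against 84. Tray (0.552, -0.004) with yaw about 0.19: about 222×162 mm against 220×160. The two views agree within 2–3 mm. I'm moving above the tumbler and checking with the wrist camera.

```bash
cat >> h.py <<'E'
def ori(a):  # tool down, jaw axis at angle a from world -y
    y=np.array([np.sin(a),-np.cos(a),0]); z=np.array([0,0,-1.]); return np.c_[np.cross(y,z),y,z]
O=ori(0.245)
def wproj_onz(c,s,uv,z):
    f=240/np.tan(np.radians(c["fov_y"]/2)); T=np.array(c["tool_from_camera"])
    d=np.array([(uv[0]-c["cx"])/f,(uv[1]-c["cy"])/f,1]); Rt=s["orientation"]; o=s["tcp_pos"]+Rt@T[:3,3]; d=Rt@T[:3,:3]@d
    return o+d*(z-o[2])/d[2]
E
python3 - <<'E'
import cv2
from h import *
r.movel([0.17,-0.679,0.33],vel=0.2)
r.move_pose([0.553,0.195,0.30],O)
s=r.sense(); im=r.grab_frame("wrist"); cv2.imwrite("pics/w1.png",im[:,:,::-1]); print(s["t"],s["q"],s["tcp_pos"],s["ft_force"])
f=240/np.tan(np.radians(r.camera_info("wrist")["fov_y"]/2))
h=cv2.cvtColor(im,cv2.COLOR_RGB2HSV)
print(h[200:480:20,318].tolist())
E
```

```text
4.1917 [ 2.98442580e-01  1.00529930e-01  1.90363248e+00 -7.92462818e-05
  1.13746251e+00  1.62491538e+00] [0.55321158 0.19454173 0.29998963] [-1.29052142  0.23127334  1.0412136 ]
[[114, 17, 219], [109, 20, 221], [128, 5, 209], [1, 195, 115], [0, 187, 117], [0, 182, 227], [0, 178, 229], [109, 32, 63], [114, 18, 70], [22, 65, 239], [20, 69, 232], [20, 120, 108], [110, 41, 37], [75, 15, 35]]
```

View pics/w1.png

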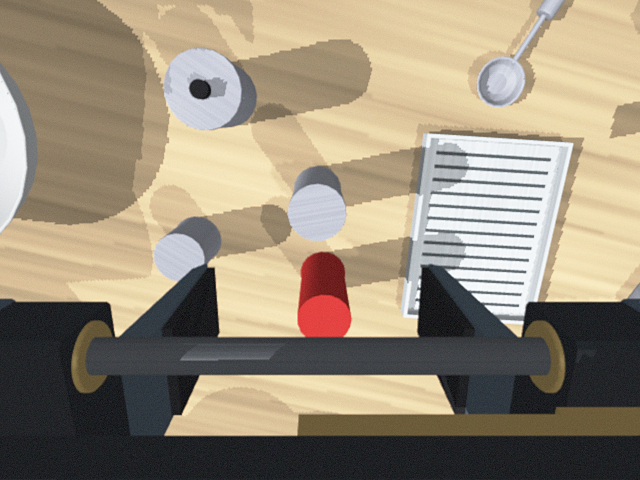

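The wrist view shows the grey tumbler's top disc at (317,212), between the fingers in the jaw direction. The red one is at (324,316). I'll measure the disc and, if it agrees, descend and grip.

Run:
```python
import cv2
from h import *
im=cv2.imread("pics/w1.png"); x0,y0,x1,y1=280,160,355,245
h=cv2.cvtColor(im[y0:y1,x0:x1],cv2.COLOR_BGR2HSV).astype(int)
m=((h[...,1]<45)&(h[...,2]>185)).astype(np.uint8)*255
cs,_=cv2.findContours(cv2.morphologyEx(m,cv2.MORPH_CLOSE,np.ones((3,3))),0,2); c=cv2.convexHull(max(cs,key=cv2.contourArea))+np.array([x0,y0])
s=r.sense(); ci=r.camera_info("wrist")
P=np.array([wproj_onz(ci,s,p,.125)[:2] for p in c[:,0]],np.float32); ce,rr=cv2.minEnclosingCircle(P); print(ce,2*rr)
ce=np.array(ce)
if abs(2*rr-.052)<.004 and np.hypot(*(ce-[.553,.195]))<.006:
    p=(ce+np.array([.553,.195]))/2; print(p)
    r.movel([*p,0.30],vel=.1)
    g=r.movel([*p,0.091],O,vel=.12,guard=8); print("guard",g,r.sense()["tcp_pos"])
    if not g:
        r.grip(0.03,40); s=r.sense(); print(s["t"],s["gripper_width"],s["tcp_pos"],s["ft_force"])
```

```text
(0.5516902804374695, 0.19735828042030334) 0.053247056901454926
[0.55234514 0.19617914]
guard False [0.55269988 0.19628802 0.09156037]
7.075 0.05153556238229634 [0.55236987 0.19612144 0.09100754] [ 0.7215771  -1.08073989 -0.34716434]
```

Run:
```python
import cv2
from h import *
r.grip(0.03,55)
p=r.sense()["tcp_pos"]; 
r.movel([p[0],p[1],0.23],O,vel=.12); r.wait(.2); s=r.sense(); print(s["t"],s["gripper_width"],s["ft_force"])
r.movel([0.552,-0.295,0.23],O,vel=.2); r.wait(.2); s=r.sense(); print(s["t"],s["tcp_pos"],s["gripper_width"],s["ft_force"])
im=r.grab_frame("scene"); cv2.imwrite("pics/s2.png",im[:,:,::-1])
im=r.grab_frame("top"); cv2.imwrite("pics/t2.png",im[:,:,::-1])
```

```text
8.8 0.051297426163996795 [ 0.68158146 -0.84630424 -1.22729908]
11.6083 [ 0.55203419 -0.29475866  0.23002342] 0.05112938828339609 [ 0.41407593  0.4830752  -1.83048308]
```

View pics/s2.png

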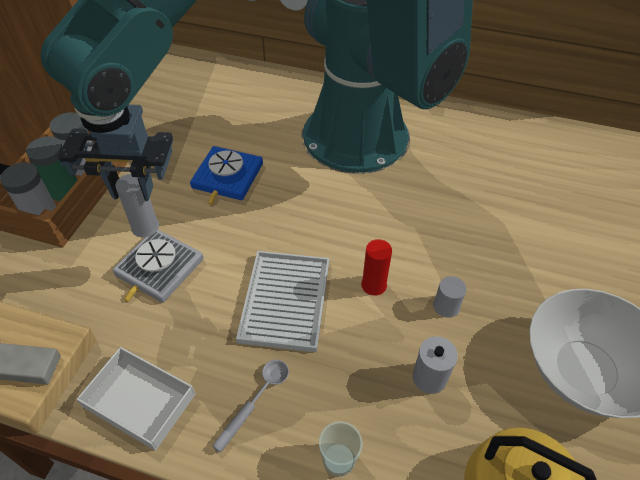

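The tumbler hangs upright over the steel rinser, with its mouth near (143,232). The other objects haven't moved. I'm pressing slowly and logging force against height.

Run:
```python
import cv2
from h import *
print(proj("scene",[.552,-.295,.139]))
r.movel([0.552,-0.295,0.145],O,vel=.12); r.wait(.2)
f0=r.sense()["ft_force"][2]
for z in (.138,.133,.128):
    g=r.movel([0.552,-0.295,z],O,vel=.03,guard=18); s=r.sense(); print(z,g,s["tcp_pos"][2],s["ft_force"][2]-f0,s["gripper_width"])
    if g: break
if not g:
    g=r.movel([0.552,-0.295,.121],O,vel=.015,guard=18); s=r.sense(); print(g,s["t"],s["tcp_pos"],s["ft_force"]-[0,0,f0])
im=r.grab_frame("scene"); cv2.imwrite("pics/s3.png",cv2.resize(im[150:320,60:260,::-1],None,fx=3,fy=3))
```

```text
[145.46110939 227.07714946]
0.138 False 0.1381875966915898 3.6575573657337244 0.051264432309582796
0.133 False 0.13309700354254825 6.725968600585008 0.05105417570073181
0.128 False 0.1283226184594977 7.623378596629785 0.05136426627738879
True 14.0833 [ 0.55286513 -0.29537022  0.1268205 ] [-0.31724744  0.65664916 11.50972285]
```

View pics/s3.png

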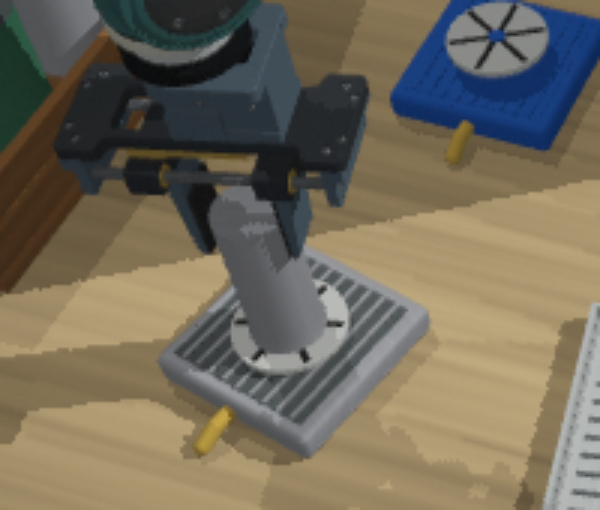

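The guard tripped at TCP 0.1268, right at the expected stop of 0.127. I'm adding steady preload for the hold.

Run:
```python
from h import *
def fz(n=6):
    v=[]
    for _ in range(n): r.wait(.03); v.append(r.sense()["ft_force"][2])
    return np.mean(v)
f=fz(); print(f,r.sense()["tcp_pos"][2])
z=.1268
while f<17 and z>.1225:
    z-=.0005; r.movel([0.552,-0.295,z],O,vel=.02); f=fz(); s=r.sense(); print(round(z,4),s["tcp_pos"][2],f)
for _ in range(7): r.wait(.2); s=r.sense(); print(s["t"],s["tcp_pos"][2],s["ft_force"][2])
```

```text
9.105618257272992 0.12681411609232154
0.1263 0.12687155685792695 7.195117558278685
0.1258 0.126789492634074 12.362734638728
0.1253 0.12671246062116487 17.389625101722178
15.8833 0.1267565252171461 16.781902633218035
16.0833 0.12672040192147524 18.15384517121266
16.2833 0.12672272153317068 17.26308840941642
16.4833 0.12673958110535913 17.297962668554614
16.6833 0.12671788476398504 17.088651347496086
16.8833 0.12673333681169915 17.325145195044648
17.0833 0.12672346099428314 17.24675721778098
```

The height stays at 0.1267 while the force rises to about 19 N net, so the pad is on its hard stop. It was held there for over 1.2 s. On to the tray.

Run:
```python
import cv2
from h import *
r.movel([0.552,-0.295,0.21],O,vel=.1)
r.movel([0.552,-0.004,0.21],O,vel=.2)
r.movel([0.552,-0.004,0.108],O,vel=.1); r.wait(.2); f0=r.sense()["ft_force"][2]
g=r.movel([0.552,-0.004,0.094],O,vel=.015,guard=4); s=r.sense(); print(g,s["t"],s["tcp_pos"],s["ft_force"]-[0,0,f0])
im=r.grab_frame("scene"); cv2.imwrite("pics/s4.png",cv2.resize(im[180:380,180:400,::-1],None,fx=2.8,fy=2.8))
```

```text
True 21.6917 [ 0.55211183 -0.00402346  0.09892087] [ 0.04629969 -0.52340628  7.53966714]
```

View pics/s4.png

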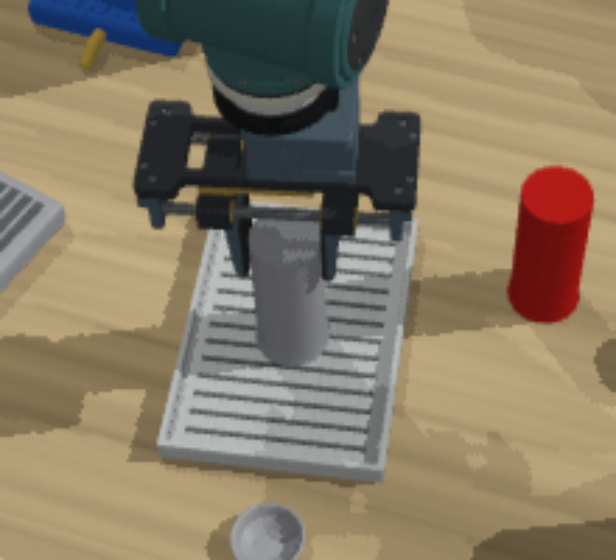

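Contact came at TCP 0.0989, against 0.099 expected for the tray floor. The tumbler stands upright near the tray's middle, so I'm releasing it.

Run:
```python
import cv2
from h import *
r.wait(.2); r.grip(0.085,20); r.wait(.2)
p=r.sense()["tcp_pos"]; r.movel([p[0],p[1],0.32],O,vel=.12); r.wait(.3)
s=r.sense(); print(s["t"],s["tcp_pos"],s["gripper_width"],s["ft_force"])
im=r.grab_frame("scene"); cv2.imwrite("pics/s5.png",im[:,:,::-1]); print(proj("scene",[.552,-.004,.133]),proj("scene",[.552,-.004,.008]))
```

```text
25.1167 [ 0.55134155 -0.00398363  0.31983256] 0.08470355444151746 [ 0.28106118  0.67406185 -0.1678915 ]
[281.88947695 264.58560828] [284.60884726 299.90744023]
```

View pics/s5.png

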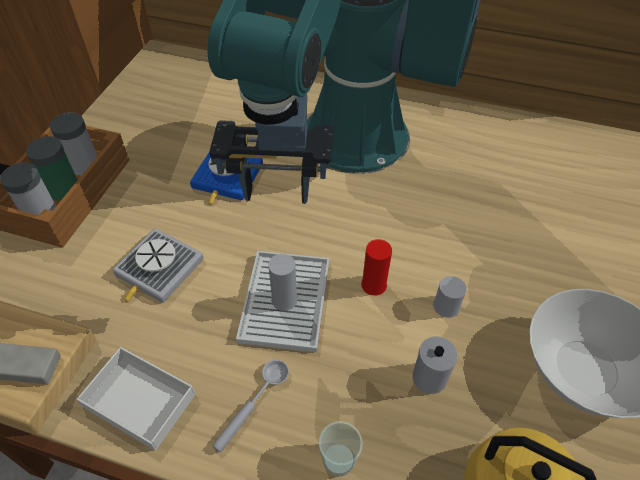

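The tumbler stands upright in the tray, with its top at (283,264) against (282,265) expected. The pad is back up, nothing else has moved, and the gripper is clear.

```bash
python3 -c "
from plant import r
print(r.job_done(), r.sense()['t'])"
```

```text
the job is handed in; nothing more can be done
the job is handed in; nothing more can be done
```

The steel tumbler is rinsed and standing mouth-down in the middle of the drain tray, released, with the gripper well clear. I handed the job in at about 25 s of the 45 s allowed.

- **Grasp and lift:** I gripped the tumbler around its wall (51.5 mm measured, 52 mm given) and lifted it straight up.
- **Press and hold:** The pad stopped at TCP height 0.1267 m, where 0.127 m was expected. The height stayed there while the force rose to about 19 N net, so the pad was on its hard stop, and I held it for more than 1.2 s.
- **Placing:** The tumbler touched the tray floor at TCP height 0.0989 m, where 0.099 m was expected, with a contact force of about 7.5 N.
- **Last picture:** The tumbler stands upright within about a pixel or two of where it should be, the pad is back up, and nothing else has moved.

Position measurements from different cameras differed by 2–3 mm. One automatic measurement in the scene view failed on its brightness threshold, so I checked those points with pixels picked by hand and, for the tumbler, the wrist camera.

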